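# Rack the turned and square feet in rows

## Robot

A 6-joint arm with a two-finger parallel gripper is mounted at the origin on the work surface. World frame = base frame: x ahead of the robot, y to its left, z up, the work surface at z = 0. Lengths are in m, angles in degrees, forces in N, time in s.
With the tool pointing down it reaches from about 0.15 to 0.775 m from the base axis. Payload 6.1 kg.
Tool frame: the origin (TCP) lies midway between the tips of the shut fingers; the grasp point (between the pads) lies manip.grip_depth behind it (manip.grip_depth is the distance from the TCP to the grasp point, in m); z points along the fingers, x is the direction in which the jaws open and shut, and the axes are right-handed (so a half turn about z gives the same grasp; the last joint's range is limited). The gripper opens to 85 mm and grips with 20 to 120 N. Pads are 22 mm wide; open, the fingers measure 114 mm over their backs; the gripper's body (76 mm by 85 mm) begins 54 mm behind the grasp point. The pads swing forward as they close: fully open they stand 13 mm farther back than shut.
Start: joints at [71.792, 7.208, -2.269, 80.523, 0, 90], TCP at [0.164, 0.499, 0.231] pointing down, gripper open.
Joint ranges: [-155.77, 155.77], [-54.66, 111.73], [-72.52, 77.12], [-102.08, 115.82], [-83.92, 84.16], [-180, 180]. Speed limits (degrees/s): [136.94, 136.94, 172.46, 180, 180, 180].

## Interface

Orientations are given as [roll, pitch, yaw] about the fixed x, y, z axes, in that order (R = Rz(yaw) Ry(pitch) Rx(roll)).
In Python, from workcell import monitor, grab_frame, camera_model, manip, look_for, outline_of, mark_of gives the robot as it stands.
- The arm moves only by the tool jog_arm, never from a script. Its argument "targets" is a list of rows, each a list of 5 numbers: the shift along the tool's x, y, z in mm, then the turn about the tool's z in degrees, then the opening, from 0 (shut) to 1 (fully open). In form: [[tx, ty, tz, twist, gripper], ...]. A call has 1 to 10 rows; each row is the pose to reach, as a shift and turn from the pose commanded when the call began, along the tool's axes at that moment; what a row does not reach only later rows make up. A row lasts 1/10 s, in which the tool goes at most 50 mm and 8.59 degrees, less where a joint would pass 70% of its speed; a pose out of reach is approached as far as the arm can. A call with a gripper value outside its range is refused whole. The fingers move at their own pace and stop on an object; "newtons" is the grip in N (left out, the last holds). Time passes only in rows, so rows that repeat a pose let the fingers close. It gives the time, the measured TCP pose, the force and the opening at its end, in the units of the state.
- monitor.state(): the state, without advancing time (a new reading comes with each control period).
- grab_frame(name): name is "scene" or "top" or "wrist"; returns the picture (400x640x3 uint8, red, green, blue); there is no depth.
- camera_model(name): a dict with "mtx" (3x3 intrinsics, pixels), "cam_to_world" (4x4, takes a point from camera to world coordinates); the wrist camera has in their place "T_tool_cam" (4x4, takes a point from camera to tool coordinates, whose origin is the TCP and whose axes are the tool frame's). Camera axes: x right, y down, z forward; pixel columns grow to the right and rows downward; lengths in m; the calibration is good to about 2 mm. A picture is of the moment at which its call begins: read the wrist's pose just before it. camera_model takes no time and is no camera call.
- manip.close_job(): hands the job in, once; it reports no verdict.
Trained networks look in the newest picture that a camera, given by its name, has taken for a name from the list of things; names that differ only in an ending like _2 or _b are one class to them, and where a whole thing is asked for, a point or a joint stands for the part that bears it (a point fixed in the world has none). Each returns a list of dicts, best first, with "conf" (0 to 1); they miss things now and then, are a little off and sometimes report something else, mostly with a low value. They report only what shows in the picture. A call takes as long as a camera call. They do not tell look-alikes from the thing itself.
- look_for(target, camera): "position" ([x, y, z] in m, in world coordinates, good to about 4 mm: the middle of the surface that is visible of it).
- outline_of(target, camera): "pixels" (400x640 bool, what is visible of it).
- mark_of(target, camera): "position" ([x, y, z] in m, in world coordinates, good to about 4 mm: a listed point, or the origin of a listed thing).
The state is a dict: "clock": time; "joint_pos": joint angles; "qvel": joint speeds; "tau": joint torques, N m; "tcp_pos": TCP position; "tcp_rot": TCP orientation; "contact_force": force on the tool from outside, world axes, zero at the start; "moment": the same for the moment, N m; "opening": opening from 0.0 (shut) to 1.0 (fully open).
Only numpy, scipy, OpenCV 4.12 (cv2) and the standard library are available. Lean on these libraries where they do the work, as an engineer would, in place of code of your own. Each camera call takes 0.05 s, during which the arm holds its last target. There are 200 camera calls.

## Task

Put the three loose furniture feet from the bench onto the low board of the bench shelf, under the ledge, each in the row its own kind (round or square) has already begun there: upright with the tenon up, side by side along the shelf and in line with the foot already standing, gaps between neighbours under 4 cm, and the square foot's faces parallel to the shelf's edges. Tip no foot over, and leave the two feet already on the shelf and the other things on the bench where they are.

Things in the scene. Friction and masses are not known exactly. Their poses are not given: they have to be found in the camera images.
- shelf: fixed wooden bench shelf, 540 mm long (its y), 110 mm deep (its x: -55 open front on the robot's side, +55 back). Origin: underside centre, on the bench; x points away from the robot. Top of the low board is at z = 20 mm. The rows stand along y on the line x = 0. End cheeks 45 mm high at |y| over 255 mm.
- shelf_ledge (a point): middle of the ledge's lower front edge, at shelf x = -10, z = 250 mm: the ledge roofs the whole length from x = -10 to +60, is 15 mm thick, has jars to 51 mm tall on it, and stands on rear end posts (x 25 to 55, |y| over 255 mm). It forces the tool to lean in from the front, about 30 to 45 degrees from vertical.
- shelf_batten (a point): middle of the top of the dividing batten at shelf x = 0, y = 0, z = 34 mm: 10 mm wide, 14 mm high, it parts the board into two bays. A like batten along the back fills x = 45 to 55.
- round_a: loose turned wooden bun foot: round body 52 mm diameter at the belly, 42 mm at its base, 55 mm high, with a round tenon 18 mm diameter and 42 mm long standing up from its top centre (97 mm in all). Origin: centre of its underside, z up along the tenon.
- round_b: loose turned wooden bun foot: round body 52 mm diameter at the belly, 42 mm at its base, 55 mm high, with a round tenon 18 mm diameter and 42 mm long standing up from its top centre (97 mm in all). Origin: centre of its underside, z up along the tenon. Same as round_a.
- square_a: loose block foot of the same wood: square body 50 x 50 mm (lowest 14 mm set in to 44 x 44), 55 mm high, the same round tenon 18 mm diameter, 42 mm long on top (97 mm in all). Origin: centre of its underside, z up along the tenon. x and y square to its side faces.
- round_set: round bun foot of the same shape as round_a, already standing on the shelf's row line near the outer end of one bay; it begins the row of round feet, which runs from it toward the middle batten (in either bay).
- square_set: square foot of the same shape as square_a, already standing on the row line near the outer end of the other bay; it begins the row of square feet.
- glue: bystander: white glue bottle, 56 mm diameter, 150 mm high, standing; origin at its underside centre.
- tin: bystander: steel can, 74 mm diameter, 90 mm high, standing; origin at its underside centre.
- chisel: bystander: wooden-handled hand tool about 200 mm long lying on the bench to the left; origin under its middle, x along it.
Things that resemble listed ones, but are neither listed nor needed, are in the scene too. What is shaped like the round_a but pink is not meant.

How it is judged:
By the outcome, as a careful person would: the job done as asked, in the order asked, and still so for the second after the job is handed in, with the robot touching nothing.
It also fails if it takes over 69 s, if anything falls off the work surface, if the arm or the gripper's body presses on something with over 40 N, if the wrist force passes 120 N, or if a joint passes its speed limit or range.

## Working session

There is one attempt and no reset: what is moved stays moved. The work goes in short steps, Python scripts to look and compute and a tool call to move; the robot and the scene stay as the last step left them, time stands still between calls to the robot, and variables do not carry over. Pictures are saved under pics/ and viewed, about 8 in all and at most 12, crops included, and the job is handed in when it is done.

Besides the shell and the picture viewer there is one more tool, called after "Request:" as name([rows], argument=value, ...), one row to a line, values as JSON. jog_arm: Moves the arm, as the interface text tells. Its arguments: {"type":"object","properties":{"targets":{"type":"array"},"newtons":{"type":"number"}},"required":["targets"]}

```bash
ls; mkdir -p pics
python3 - <<'E'
from workcell import monitor, grab_frame, camera_model, manip, look_for, outline_of, mark_of
import cv2, numpy as np
print(monitor.state(), manip.grip_depth, [a for a in dir(manip) if a[0]!='_'])
a=grab_frame("scene"); cv2.imwrite("pics/scene1.png",a[:,:,::-1])
b=grab_frame("top"); cv2.imwrite("pics/top1.png",b[:,:,::-1])
for n in ["scene","top","wrist"]: print(n,camera_model(n))
for t in ["round_a","square_a","round_set","square_set","shelf","shelf_ledge","shelf_batten","glue","tin","chisel"]:
    for c in ["top","scene"]:
        print(t,c,[(np.round(d["position"],3).tolist(),round(d["conf"],2)) for d in mark_of(t,c)])
E
```

```text
pics
{'clock': 0.0, 'joint_pos': array([ 7.17889982e+01,  7.24273447e+00, -2.32638893e+00,  8.05247159e+01,
        1.25502236e-03,  8.99990653e+01]), 'qvel': array([ 0.12191841,  0.00726775, -0.0257464 ,  0.037906  ,  0.01544639,
       -0.08313851]), 'tau': array([ 1.07027081e-03, -4.35912359e+01,  3.52924705e+01,  1.73077849e-02,
        3.89290904e-05, -5.82290738e-06]), 'tcp_pos': array([0.16393639, 0.49831359, 0.2305152 ]), 'tcp_rot': array([-1.79998743e+02,  9.38392589e-02,  7.17899329e+01]), 'contact_force': array([-0.42810132,  0.07372135,  0.4814689 ]), 'moment': array([0.00489074, 0.00121797, 0.01364503]), 'opening': 1.0005641644287822} 0.0187 ['Unreachable', 'close_job', 'grip_depth']
scene {'mtx': array([[383.20580131,   0.        , 320.47747978],
       [  0.        , 383.20580131, 201.68680594],
       [  0.        ,   0.        ,   1.        ]]), 'cam_to_world': array([[ 0.64135818,  0.52413077, -0.5603094 ,  1.10066334],
       [ 0.76711851, -0.45114614,  0.45606616, -0.48361556],
       [-0.01374311, -0.72232548, -0.69141669,  0.92221093],
       [ 0.        ,  0.  
[... 1590 characters left out ...]
]
shelf top [([0.62, -0.048, 0.002], 0.67)]
shelf scene [([0.622, -0.05, 0.003], 0.63)]
shelf_ledge top [([0.613, -0.046, 0.249], 0.77)]
shelf_ledge scene [([0.61, -0.047, 0.255], 0.7), ([0.428, 0.376, -0.003], 0.67)]
shelf_batten top []
shelf_batten scene [([0.626, -0.047, 0.034], 0.75)]
glue top [([0.536, -0.458, 0.0], 0.81)]
glue scene [([0.539, -0.457, -0.001], 0.94), ([0.622, -0.048, 0.034], 0.61), ([0.433, -0.224, 0.002], 0.24)]
tin top [([0.451, 0.455, 0.002], 0.74), ([0.629, -0.246, 0.021], 0.44), ([0.432, -0.224, 0.0], 0.26)]
tin scene [([0.457, 0.455, -0.001], 0.65)]
chisel top [([0.428, 0.376, -0.0], 0.7)]
chisel scene [([0.428, 0.38, 0.001], 0.72), ([0.457, 0.455, -0.001], 0.47)]
```

View pics/scene1.png

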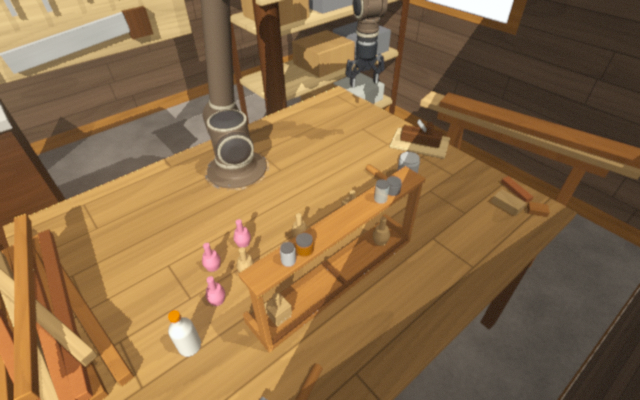

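View pics/top1.png

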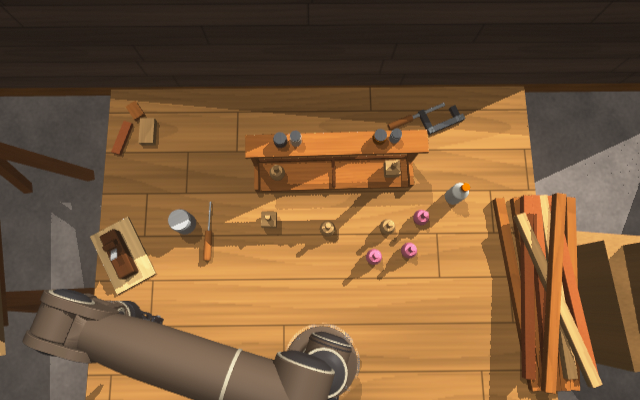

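Scene/top views: the two wooden round feet are at top pixels (328,229) and (388,227). The square foot is at (268,218). The pink look-alikes are at (375,257), (410,250) and (422,216). round_set stands in the left bay (+y) and square_set in the right bay. I'll measure the shelf's yaw and work out the first move, to above the square foot.

```bash
cat > h.py <<'E'
from workcell import monitor, grab_frame, camera_model, manip, look_for, outline_of, mark_of
import cv2, numpy as np
from scipy.spatial.transform import Rotation as Ro
np.set_printoptions(precision=4,suppress=True)
def pose():
    s=monitor.state(); T=np.eye(4); T[:3,:3]=Ro.from_euler('xyz',s['tcp_rot'],degrees=True).as_matrix(); T[:3,3]=s['tcp_pos']; return T,s
def cam(name,T=None):
    m=camera_model(name); K=m['mtx']
    return K,(m['cam_to_world'] if name!='wrist' else T@m['T_tool_cam'])
def plane(K,C,px,z):
    px=np.atleast_2d(px).astype(float); r=np.c_[(px-K[:2,2])/K[0,0],np.ones(len(px))]@C[:3,:3].T
    return C[:3,3]+r*((z-C[2,3])/r[:,2])[:,None]
def proj(K,C,P):
    p=(np.atleast_2d(P)-C[:3,3])@C[:3,:3]; return p[:,:2]/p[:,2:]*K[0,0]+K[:2,2]
def delta(target):  # tool-axis shift (mm) to bring TCP to world target
    T,s=pose(); return T[:3,:3].T@(np.array(target)-T[:3,3])*1000
def show(t,c):
    for d in mark_of(t,c): print(t,c,np.round(d['position'],4),round(d['conf'],2))
E
python3 - <<'E'
from h import *
print(delta([.459,.169,.231]))
a=cv2.imread('pics/top1.png'); K,C=cam('top')
c=a[80:280,220:460]; cv2.imwrite('pics/crop1.png',cv2.resize(c,None,fx=3.3,fy=2.9,interpolation=cv2.INTER_CUBIC)[:600,:800])
# front edge: project grid lines for predicted shelf at yaws and print
for yaw in [0,1,2]:
    R=Ro.from_euler('z',yaw,degrees=True).as_matrix(); 
    P=np.array([[-.055,-.27,.02],[-.055,.27,.02],[-.01,-.27,.265],[-.01,.27,.265]])@R.T+[.622,-.048,0]
    print(yaw,proj(K,C,P).tolist())
# top-camera gradient along columns for ledge front edge (dark/orange change)
g=cv2.cvtColor(a,cv2.COLOR_BGR2HSV).astype(int)
for x in [265,300,345,375,405]: print(x,[int(v) for v in cv2.cvtColor(a,cv2.COLOR_BGR2GRAY)[148:200,x]])
E
```

```text
[-221.0121  383.2152    0.3014]
0 [[411.54156386080683, 187.88195950917296], [253.60031344392584, 189.41380109410716], [428.2074806043273, 153.92995492880465], [243.86879463620184, 155.61671754679372]]
1 [[411.73541975950377, 186.5365448584468], [253.87377564289065, 190.75494865486345], [428.1550217928693, 152.38857026544375], [243.912223620235, 157.1639528182464]]
2 [[411.90475572827125, 185.18862999911312], [254.171694570748, 192.09224547100348], [428.0746357416218, 150.84905907619665], [243.98391844955745, 158.71161081589972]]
265 [100, 101, 102, 101, 99, 99, 99, 99, 89, 59, 65, 56, 57, 53, 46, 66, 76, 91, 89, 92, 95, 89, 68, 69, 70, 66, 68, 66, 67, 68, 68, 67, 67, 68, 75, 92, 95, 97, 97, 93, 92, 95, 87, 48, 55, 69, 91, 111, 111, 111, 111, 112]
300 [127, 127, 132, 134, 143, 153, 151, 137, 61, 69, 57, 53, 46, 51, 68, 79, 97, 100, 99, 96, 96, 99, 99, 95, 91, 93, 97, 99, 96, 97, 99, 96, 93, 93, 96, 89, 88, 116, 120, 125, 130, 114, 53, 58, 58, 75, 82, 104, 140, 140, 144, 146]
345 [154, 159, 160, 153, 152, 145, 110, 56, 67, 52, 49, 43, 55, 74, 89, 89, 113, 146, 143, 143, 147, 149, 150, 153, 153, 155, 154, 151, 156, 156, 149, 150, 152, 150, 143, 123, 125, 124, 123, 112, 81, 59, 71, 61, 68, 81, 107, 142, 141, 143, 144, 145]
375 [95, 95, 95, 92, 91, 81, 50, 63, 75, 67, 46, 52, 75, 90, 106, 137, 141, 145, 147, 146, 147, 145, 146, 135, 95, 94, 96, 97, 98, 99, 95, 93, 96, 89, 68, 67, 68, 70, 72, 68, 59, 73, 67, 58, 71, 79, 79, 77, 76, 76, 103, 141]
405 [152, 152, 150, 149, 129, 68, 91, 74, 54, 48, 51, 74, 90, 88, 89, 91, 95, 95, 93, 96, 95, 93, 94, 91, 93, 96, 95, 94, 96, 92, 91, 93, 88, 71, 70, 69, 68, 72, 69, 56, 70, 72, 63, 63, 109, 148, 146, 144, 141, 143, 145, 149]
```

Request:
jog_arm([
  [-220,383,0,-18,1],
  [-220,383,0,-18,1],
  [-220,383,0,-18,1],
  [-220,383,0,-18,1],
  [-220,383,0,-18,1],
  [-220,383,0,-18,1],
  [-220,383,0,-18,1],
  [-220,383,0,-18,1],
  [-220,383,0,-18,1],
  [-220,383,0,-18,1],
])

```text
clock: 2.1
tcp_pos: [0.4622, 0.1659, 0.2309]
tcp_rot: [179.9, 0.1, 89.4]
contact_force: [-0.5, 1.2, -0.9]
opening: 1.002
```

Run:
```python
from h import *
T,s=pose(); a=grab_frame('wrist'); cv2.imwrite('pics/w1.png',a[:,:,::-1]); K,C=cam('wrist',T)
show('square_a','wrist')
o=outline_of('square_a','wrist')
for d in o[:2]:
    m=d['pixels'].astype(np.uint8); print(d['conf'],m.sum(),cv2.boundingRect(m))
print(proj(K,C,[[.459,.169,0.055],[.459,.169,0.097]]),s['joint_pos'])
```

```text
square_a wrist [ 0.4598  0.1722 -0.0012] 0.84
0.93 2796 (296, 142, 52, 57)
[[320.3045 171.8036]
 [320.8252 182.1165]] [19.7974  3.5143 -6.41   80.0533 -0.0855 20.4185]
```

View pics/w1.png

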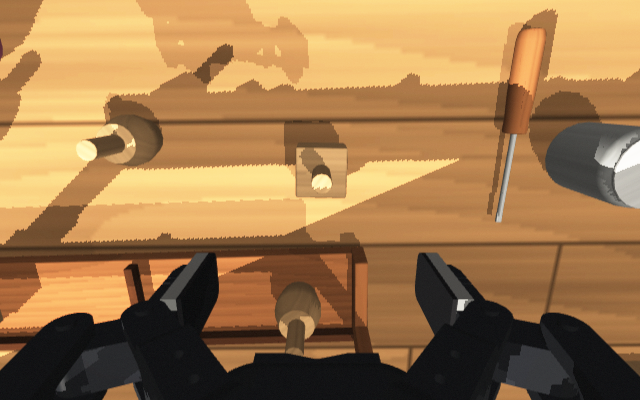

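```bash
cat >> h.py <<'E'
def sil(K,C,x,y,yaw,z0=0,kind='square'):
    m=np.zeros((400,640),np.uint8)
    def hull(parts):
        P=np.vstack(parts); P=P@Ro.from_euler('z',yaw,degrees=True).as_matrix().T+[x,y,z0]
        h=cv2.convexHull(proj(K,C,P).astype(np.float32))
        cv2.fillConvexPoly(m,np.round(h*16).astype(np.int32),1,shift=4)
    sq=lambda w,z:np.array([[a*w/2,b*w/2,z] for a in(-1,1) for b in(-1,1)])
    t=np.linspace(0,2*np.pi,32); ci=lambda d,z:np.c_[np.cos(t)*d/2,np.sin(t)*d/2,0*t+z]
    if kind=='square': hull([sq(.05,.014),sq(.05,.055)]); hull([sq(.044,0),sq(.044,.014)])
    else: hull([ci(.042,0),ci(.052,.025),ci(.040,.055)])
    hull([ci(.018,.055),ci(.018,.097)])
    return m
def fit(K,C,mask,x,y,z0=0,kind='square',yaw0=0):
    from scipy.optimize import minimize
    mk=mask.astype(np.uint8)
    def f(v):
        s=sil(K,C,v[0]/1e3,v[1]/1e3,v[2] if kind=='square' else 0,z0,kind); return 1-(s&mk).sum()/max((s|mk).sum(),1)
    best=None
    for w in ([yaw0-6,yaw0,yaw0+6] if kind=='square' else [0]):
        r=minimize(f,[x*1e3,y*1e3,w],method='Nelder-Mead',options=dict(initial_simplex=[[x*1e3,y*1e3,w],[x*1e3+6,y*1e3,w],[x*1e3,y*1e3+6,w],[x*1e3,y*1e3,w+6]]))
        if best is None or r.fun<best.fun: best=r
    return best.x,best.fun
E
python3 - <<'E'
from h import *
T,s=pose(); K,C=cam('wrist',T)
a=grab_frame('wrist'); o=outline_of('square_a','wrist')[0]['pixels']
print(fit(K,C,o,.459,.170)); 
x,f=fit(K,C,o,.459,.170); v=a[:,:,::-1].copy()
for dy,c in((0,(0,255,0)),(12,(0,0,255))):
    m=sil(K,C,x[0]/1e3,x[1]/1e3,x[2]+dy); cs,_=cv2.findContours(cv2.resize(m[120:220,270:370],None,fx=6,fy=6,interpolation=0),0,2)
    if dy==0: big=cv2.resize(v[120:220,270:370],None,fx=6,fy=6,interpolation=cv2.INTER_CUBIC)
    cv2.drawContours(big,cs,-1,c,1)
    if dy==0: break
cv2.imwrite('pics/sq.png',big); print(delta([x[0]/1e3,x[1]/1e3,.065]))
E
```

```text
(array([459.5563, 169.9254,  -3.0069]), np.float64(0.04314122008763055))
[ -1.0252   1.1766 166.3788]
```

View pics/sq.png

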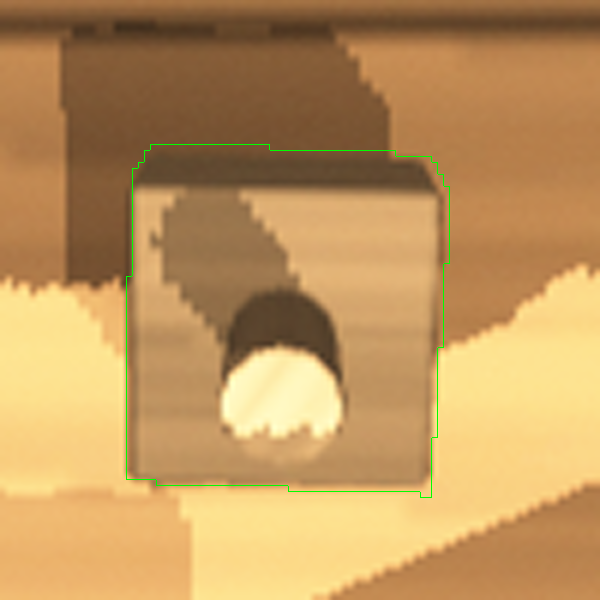

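The square top face is at about (459.5, 170) mm with yaw −1.5 to −3°. The shelf yaw is about 1.2°. I'll grip it vertically and turn it about +3°.

Request:
jog_arm([
  [-1,1,50,0,1],
  [-1,1,100,0,1],
  [-1,1,140,0,1],
  [-1,1,170,0,1],
  [-1,1,170,0,0],
  [-1,1,170,0,0],
  [-1,1,170,0,0],
  [-1,1,170,0,0],
  [-1,1,170,0,0],
  [-1,1,170,0,0],
], newtons=40)

```text
clock: 3.35
tcp_pos: [0.4613, 0.1697, 0.0631]
tcp_rot: [179.8, -0.1, 89.8]
contact_force: [-1.0, 1.3, 6.7]
opening: 0.195
```

Request:
jog_arm([
  [0,0,-2,-3,0],
  [0,0,-2,-3.5,0],
  [0,0,0,-3.5,0],
  [0,0,0,-3.5,1],
  [0,0,0,-3.5,1],
  [0,0,0,-3.5,1],
  [0,0,-20,-3.5,1],
  [0,0,-70,-3.5,1],
  [0,0,-120,0,1],
  [0,0,-170,0,1],
])

```text
clock: 4.35
tcp_pos: [0.4596, 0.1688, 0.2328]
tcp_rot: [-180.0, 0.0, 89.7]
contact_force: [1.5, 0.6, 1.1]
opening: 0.993
```

Next I'll test whether reaching out of range makes the tool lean. The lean is needed to get under the ledge.

Request:
jog_arm([
  [-160,40,-210,-1.4,1],
  [-160,40,-210,-1.4,1],
  [-160,40,-210,-1.4,1],
  [-160,40,-210,-1.4,1],
  [-160,40,-210,-1.4,1],
  [-160,40,-210,-1.4,1],
  [-160,40,-210,-1.4,1],
])

```text
clock: 5.05
tcp_pos: [0.5005, 0.0075, 0.4428]
tcp_rot: [179.8, 0.0, 91.0]
contact_force: [-0.9, -0.2, -1.4]
opening: 1.002
```

Request:
jog_arm([
  [0,400,0,0,1],
  [0,400,0,0,1],
  [0,400,0,0,1],
  [0,400,0,0,1],
  [0,400,0,0,1],
  [0,400,0,0,1],
  [0,400,0,0,1],
  [0,400,0,0,1],
  [0,400,0,0,1],
  [0,400,0,0,1],
])

```text
clock: 6.05
tcp_pos: [0.774, 0.0157, 0.3413]
tcp_rot: [177.3, -0.0, 91.2]
contact_force: [-0.7, 0.2, 0.7]
opening: 0.999
```

```bash
python3 -c "
from h import *
T,s=pose();print(s['clock'],s['joint_pos'],s['tcp_rot'],T)"
```

```text
6.05 [  1.1583  47.9303  76.3376 115.7146   0.0085  -0.0741] [177.3073  -0.005   91.2327] [[-0.0215  0.9987  0.047   0.774 ]
 [ 0.9998  0.0215  0.0011  0.0157]
 [ 0.0001  0.047  -0.9989  0.3413]
 [ 0.      0.      0.      1.    ]]
```

Request:
jog_arm([
  [0,0,-300,0,1],
  [0,0,-300,0,1],
  [0,0,-300,0,1],
  [0,0,-300,0,1],
  [0,0,-300,0,1],
  [0,0,-300,0,1],
  [0,0,-300,0,1],
  [0,0,-300,0,1],
])

```text
clock: 6.85
tcp_pos: [0.6681, 0.0128, 0.4584]
tcp_rot: [174.1, 0.0, 91.2]
contact_force: [-0.4, 0.0, -0.2]
opening: 0.997
```

```bash
python3 -c "
from h import *
T,s=pose();print(s['clock'],s['joint_pos'],s['tcp_rot'],T)"
```

```text
6.85 [  1.0965  31.8432  63.5052 115.7483   0.0012  -0.0946] [174.0863   0.0086  91.1907] [[-0.0208  0.9945  0.103   0.6681]
 [ 0.9998  0.0207  0.002   0.0128]
 [-0.0001  0.103  -0.9947  0.4584]
 [ 0.      0.      0.      1.    ]]
```

Request:
jog_arm([
  [0,300,-300,0,1],
  [0,300,-300,0,1],
  [0,300,-300,0,1],
  [0,300,-300,0,1],
  [0,300,-300,0,1],
  [0,300,-300,0,1],
])

```text
clock: 7.45
tcp_pos: [0.699, 0.0136, 0.4626]
tcp_rot: [171.1, 0.0, 91.2]
contact_force: [-0.1, -0.1, -0.8]
opening: 0.998
```

Request:
jog_arm([
  [0,-150,100,0,1],
  [0,-150,100,0,1],
  [0,-150,100,0,1],
  [0,-150,100,0,1],
])

```text
clock: 7.85
tcp_pos: [0.6072, 0.0117, 0.3793]
tcp_rot: [171.0, 0.0, 91.2]
contact_force: [0.7, 1.1, 1.8]
opening: 1.001
```

```bash
python3 -c "
from h import *
T,s=pose();print(s['clock'],s['joint_pos'],s['tcp_rot'],T)"
```

```text
7.85 [ 1.1005 11.4666 20.9744 90.4597 -0.0009 -0.0917] [170.9519   0.0153  91.191 ] [[-0.0208  0.9873  0.1572  0.6072]
 [ 0.9998  0.0206  0.003   0.0117]
 [-0.0003  0.1573 -0.9876  0.3793]
 [ 0.      0.      0.      1.    ]]
```

Out-of-reach pushes add about 3° of forward lean per call, and the lean persists. I'll repeat them.

Request:
jog_arm([
  [0,250,-250,0,1],
  [0,250,-250,0,1],
  [0,250,-250,0,1],
  [0,250,-250,0,1],
  [0,250,-250,0,1],
])

```text
clock: 8.35
tcp_pos: [0.7092, 0.0138, 0.4795]
tcp_rot: [168.2, 0.0, 91.2]
contact_force: [1.3, 0.3, -0.7]
opening: 0.996
```

Request:
jog_arm([
  [0,100,-250,0,1],
  [0,100,-250,0,1],
  [0,100,-250,0,1],
])

```text
clock: 8.65
tcp_pos: [0.6738, 0.0132, 0.5271]
tcp_rot: [165.1, 0.0, 91.2]
contact_force: [-0.5, 0.5, 0.4]
opening: 0.998
```

Request:
jog_arm([
  [0,100,-250,0,1],
  [0,100,-250,0,1],
  [0,100,-250,0,1],
])

```text
clock: 8.95
tcp_pos: [0.6442, 0.0127, 0.5651]
tcp_rot: [162.3, 0.0, 91.2]
contact_force: [1.4, -0.2, -0.3]
opening: 1.003
```

```bash
python3 -c "
from h import *
T,s=pose();print(s['clock'],s['joint_pos'],s['tcp_rot'],T)"
```

```text
8.95 [  1.1281  26.4866  69.9897 115.7744  -0.0048  -0.0634] [162.2713   0.0239  91.187 ] [[-0.0207  0.9523  0.3045  0.6442]
 [ 0.9998  0.0199  0.0059  0.0127]
 [-0.0004  0.3045 -0.9525  0.5651]
 [ 0.      0.      0.      1.    ]]
```

Request:
jog_arm([
  [0,120,-200,0,1],
  [0,120,-200,0,1],
  [0,120,-200,0,1],
])

```text
clock: 9.25
tcp_pos: [0.6325, 0.0125, 0.5914]
tcp_rot: [159.5, 0.0, 91.2]
contact_force: [-0.3, -0.8, 0.0]
opening: 1.0
```

Request:
jog_arm([
  [0,120,-200,0,1],
  [0,120,-200,0,1],
  [0,120,-200,0,1],
])

```text
clock: 9.55
tcp_pos: [0.6161, 0.0123, 0.62]
tcp_rot: [156.6, 0.0, 91.2]
contact_force: [0.1, 0.3, 0.3]
opening: 0.999
```

Request:
jog_arm([
  [0,120,-200,0,1],
  [0,120,-200,0,1],
  [0,120,-200,0,1],
])

```text
clock: 9.85
tcp_pos: [0.5968, 0.0119, 0.6484]
tcp_rot: [153.7, 0.0, 91.2]
contact_force: [0.1, -0.0, 0.7]
opening: 1.002
```

Request:
jog_arm([
  [0,150,-200,0,1],
  [0,150,-200,0,1],
  [0,150,-200,0,1],
])

```text
clock: 10.15
tcp_pos: [0.5862, 0.0118, 0.6716]
tcp_rot: [151.0, 0.0, 91.2]
contact_force: [0.1, 0.4, -0.2]
opening: 1.005
```

Request:
jog_arm([
  [0,150,-200,0,1],
  [0,150,-200,0,1],
  [0,150,-200,0,1],
])

```text
clock: 10.45
tcp_pos: [0.5713, 0.0116, 0.6966]
tcp_rot: [148.1, 0.0, 91.2]
contact_force: [-0.3, 0.3, 1.1]
opening: 0.998
```

Request:
jog_arm([
  [0,150,-200,0,1],
  [0,150,-200,0,1],
  [0,150,-200,0,1],
])

```text
clock: 10.75
tcp_pos: [0.5555, 0.0113, 0.7217]
tcp_rot: [145.1, 0.0, 91.2]
contact_force: [0.4, -0.1, 0.3]
opening: 0.998
```

```bash
python3 -c "
from h import *
T,s=pose();print(s['clock'],s['joint_pos'],s['tcp_rot'],T)"
```

```text
10.75 [  1.1778  16.4489  77.1163 115.7739  -0.0278  -0.0241] [145.1065   0.0366  91.1817] [[-0.0206  0.82    0.5719  0.5555]
 [ 0.9998  0.0173  0.0113  0.0113]
 [-0.0006  0.5721 -0.8202  0.7217]
 [ 0.      0.      0.      1.    ]]
```

Lean is 35°, jaws horizontal and parallel to the shelf. Next I'll hover at the first round foot.

Request:
jog_arm([
  [-34,-471,370,0,1],
  [-34,-471,370,0,1],
  [-34,-471,370,0,1],
  [-34,-471,370,0,1],
  [-34,-471,370,0,1],
  [-34,-471,370,0,1],
  [-34,-471,370,0,1],
  [-34,-471,370,0,1],
  [-34,-471,370,0,1],
  [-34,-471,370,0,1],
])

```text
clock: 11.75
tcp_pos: [0.4402, -0.0143, 0.3402]
tcp_rot: [145.2, 0.0, 91.2]
contact_force: [-0.1, -0.9, 0.3]
opening: 1.0
```

```bash
cat >> h.py <<'E'
def graspdelta(x,y,zb,back=0,h=.082):  # foot at x,y with base height zb; grasp h above base; back (m) along tool
    T,s=pose(); z=T[:3,2]; return delta(np.array([x,y,zb+h])+z*(manip.grip_depth-back))
E
python3 - <<'E'
from h import *
T,s=pose(); print(s['tcp_pos'],s['tcp_rot'],s['joint_pos']); K,C=cam('wrist',T)
a=grab_frame('wrist'); cv2.imwrite('pics/w2.png',a[:,:,::-1])
show('round_a','wrist'); show('round_set','wrist'); show('square_set','wrist'); show('shelf','wrist'); show('shelf_batten','wrist')
for d in outline_of('round_a','wrist'):
    m=d['pixels'].astype(np.uint8); b=cv2.boundingRect(m); print(b,d['conf'],fit(K,C,m,.428,-.027,0,'round'))
print(graspdelta(.428,-.027,0),s['clock'])
E
```

```text
[ 0.4402 -0.0143  0.3402] [145.2161   0.0405  91.187 ] [ -3.7012 -29.2805 -26.9801  57.6119   2.7532  -4.0408]
round_set wrist [0.6219 0.1436 0.0205] 0.75
square_set wrist [ 0.6267 -0.2436  0.0206] 0.92
shelf wrist [ 0.6246 -0.0472  0.002 ] 0.83
shelf_batten wrist [ 0.6212 -0.0511  0.0348] 0.81
(289, 0, 38, 20) 0.78 (array([427.8188, -24.8816,   0.7747]), np.float64(0.0390455531453362))
(0, 0, 53, 40) 0.7 (array([428., -27.,   0.]), np.float64(1.0))
(72, 0, 66, 21) 0.57 (array([428., -27.,   0.]), np.float64(1.0))
[ -12.0501 -167.8154  227.2971] 11.75
```

View pics/w2.png

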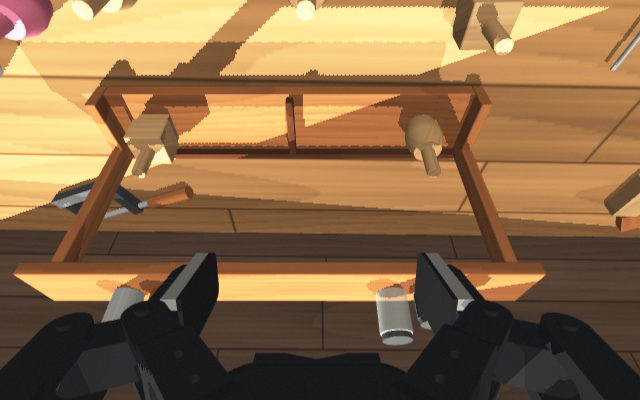

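Wrist view: round_set at (424,140), square_set at (152,140), batten at (291,125), target round tenon at (305,8). I'll fit the two set feet from this same picture, then move on.

Run:
```python
from h import *
T,s=pose(); K,C=cam('wrist',T)
P=[]
for n,k,x,y in(('round_set','round',.622,.143),('square_set','square',.628,-.246)):
    d=outline_of(n,'wrist')[0]; r=fit(K,C,d['pixels'],x,y,.02,k); print(n,d['conf'],r); P.append(r[0][:2])
g=cv2.cvtColor(cv2.imread('pics/w2.png'),cv2.COLOR_BGR2GRAY)
d=P[0]-P[1]; print('yaw',np.degrees(np.arctan2(-d[0],d[1])),'len',np.hypot(*d))
# front lip of the board: strongest dark->bright edge near predicted row
for c in [150,200,250,340,400,440]:
    r0=int(proj(K,C,[[.567,(c-291)/ -1000*-1.0*1.0-.048,.02]])[0,1]); print(c,r0,g[r0-14:r0+18,c].tolist())
print(graspdelta(.428,-.026,0,.06),graspdelta(.428,-.026,0))
```

```text
round_set 0.67 (array([633.4315, 146.4186,  -9.2734]), np.float64(0.03948143783146729))
square_set 0.75 (array([ 642.3019, -251.388 ,    0.5149]), np.float64(0.024497991967871502))
yaw 1.2773937895020124 len 397.9054558019586
150 82 [200, 201, 204, 205, 205, 207, 171, 103, 87, 71, 56, 55, 67, 77, 85, 86, 87, 77, 81, 93, 90, 93, 94, 94, 93, 105, 158, 186, 188, 147, 79, 76]
200 83 [89, 88, 89, 89, 91, 93, 94, 92, 84, 69, 56, 56, 66, 76, 83, 81, 77, 85, 97, 96, 95, 98, 97, 96, 101, 97, 84, 82, 81, 79, 79, 79]
250 83 [200, 199, 202, 205, 205, 171, 103, 99, 97, 86, 74, 56, 57, 70, 83, 88, 81, 83, 91, 90, 93, 92, 93, 94, 101, 147, 174, 174, 172, 175, 181, 183]
340 84 [201, 201, 199, 200, 200, 161, 99, 97, 98, 93, 81, 66, 54, 60, 72, 71, 82, 94, 94, 95, 95, 96, 98, 104, 151, 181, 186, 185, 181, 177, 173, 174]
400 85 [201, 200, 200, 197, 158, 95, 98, 98, 97, 94, 82, 68, 57, 59, 62, 79, 93, 94, 95, 95, 96, 96, 108, 106, 91, 90, 88, 84, 86, 86, 82, 80]
440 86 [152, 150, 125, 129, 152, 131, 99, 98, 96, 91, 77, 62, 55, 64, 80, 88, 86, 86, 84, 85, 84, 95, 95, 83, 80, 79, 81, 84, 88, 85, 81, 80]
[ -11.1625 -165.6788  166.651 ] [ -11.1625 -165.6788  226.651 ]
```

Run:
```python
from h import *
Tn,s=pose(); print(s['tcp_pos'],s['clock'])
T=np.eye(4);T[:3,:3]=Ro.from_euler('xyz',[145.2161,.0405,91.187],degrees=True).as_matrix();T[:3,3]=[.4402,-.0143,.3402]
K,C=cam('wrist',T); P=[]
for n,k,x,y in(('round_set','round',.622,.143),('square_set','square',.628,-.246)):
    d=outline_of(n,'wrist')[0]; r=fit(K,C,d['pixels'],x,y,.02,k); print(n,d['conf'],r); P.append(r[0][:2])
d=P[0]-P[1]; print('yaw',np.degrees(np.arctan2(-d[0],d[1])),'len',np.hypot(*d))
for c,r in((150,77.5),(250,74.5),(340,75.5),(400,75.5)): print(plane(K,C,[c,r-.5],.02))
print(graspdelta(.428,-.026,0,.06),graspdelta(.428,-.026,0))
```

```text
[ 0.4436 -0.0142  0.3474] 12.2
round_set 0.67 (array([618.1169, 142.2582,  -0.2453]), np.float64(0.05670103092783507))
square_set 0.75 (array([ 626.9728, -244.4933,   -4.405 ]), np.float64(0.06717850287907867))
yaw 1.3117365635400118 len 386.8529064468268
[[ 0.5467 -0.2303  0.02  ]]
[[ 0.5398 -0.0991  0.02  ]]
[[0.5389 0.0176 0.02  ]]
[[0.5373 0.0955 0.02  ]]
[ -11.2571 -163.0216  165.8409] [ -11.2571 -163.0216  225.8409]
```

Request:
jog_arm([
  [-11,-163,126,0,1],
  [-11,-163,126,0,1],
  [-11,-163,126,0,1],
  [-11,-163,126,0,1],
  [-11,-163,126,0,1],
  [-11,-163,126,0,1],
  [-11,-163,166,0,1],
  [-11,-163,166,0,1],
  [-11,-163,166,0,1],
])

```text
clock: 13.2
tcp_pos: [0.4051, -0.0262, 0.1171]
tcp_rot: [145.0, 0.1, 91.2]
contact_force: [0.0, 0.1, 0.6]
opening: 0.993
```

Run:
```python
from h import *
grab_frame('wrist');T,s=pose(); K,C=cam('wrist',T); a=grab_frame('wrist'); cv2.imwrite('pics/w3.png',a[:,:,::-1])
print(s['tcp_pos'],s['clock'],s['qvel'])
show('round_a','wrist')
for d in outline_of('round_a','wrist')[:3]:
    m=d['pixels'].astype(np.uint8); b=cv2.boundingRect(m); print(b,d['conf'],fit(K,C,m,.428,-.026,0,'round'))
print(graspdelta(.428,-.026,0))
```

```text
[ 0.4048 -0.0263  0.1171] 13.25 [-0.2414 -1.0052 -0.9228 -0.0376  0.0688 -0.1372]
round_a wrist [ 0.4304 -0.2239  0.0021] 0.85
round_a wrist [ 0.4328 -0.0286  0.0004] 0.78
(0, 0, 74, 75) 0.97 (array([428., -26.,   0.]), np.float64(1.0))
(0, 110, 81, 117) 0.63 (array([428., -26.,   0.]), np.float64(1.0))
(282, 111, 73, 143) 0.62 (array([429.7564, -25.3344,  -0.6863]), np.float64(0.05591572123176658))
[-0.1916  0.7968 60.2694]
```

View pics/w3.png

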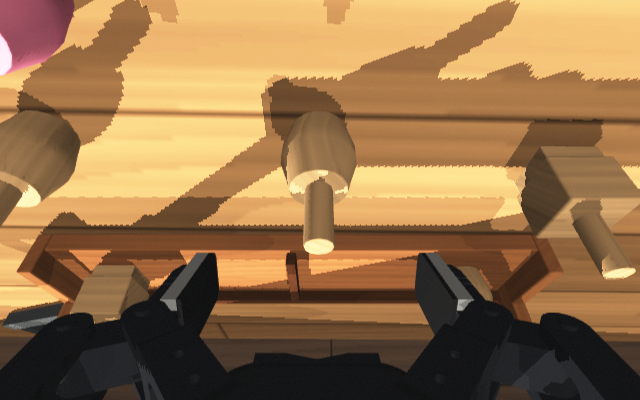

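Request:
jog_arm([
  [0,1,40,0,1],
  [0,1,61,0,1],
  [0,1,61,0,1],
  [0,1,61,0,0],
  [0,1,61,0,0],
  [0,1,61,0,0],
  [0,1,61,0,0],
  [0,1,61,0,0],
  [0,1,61,0,0],
], newtons=40)

```text
clock: 14.3
tcp_pos: [0.4381, -0.0256, 0.0641]
tcp_rot: [145.2, 0.1, 91.2]
contact_force: [-2.5, 0.1, 4.0]
opening: 0.196
```

Request:
jog_arm([
  [0,14,-21,0,0],
  [0,29,-41,0,0],
  [0,29,-41,0,0],
  [0,29,-41,0,0],
])

```text
clock: 14.7
tcp_pos: [0.4382, -0.0254, 0.1136]
tcp_rot: [145.2, 0.0, 91.2]
contact_force: [0.0, 0.4, -1.1]
opening: 0.196
```

Run:
```python
from h import *
grab_frame('wrist');T,s=pose(); K,C=cam('wrist',T); a=grab_frame('wrist'); cv2.imwrite('pics/w4.png',a[:,:,::-1])
print(s['tcp_pos'],s['tcp_rot'],s['clock'],s['opening'],s['contact_force'])
for n,k,x,y in(('round_set','round',.622,.143),('square_set','square',.628,-.246)):
    for d in outline_of(n,'wrist')[:2]: print(n,d['conf'],cv2.boundingRect(d['pixels'].astype(np.uint8)),fit(K,C,d['pixels'],x,y,.02,k))
show('round_set','wrist'); show('square_set','wrist'); show('shelf_batten','wrist')
print(graspdelta(.5,.071,.045), graspdelta(.6226,.071,.045), graspdelta(.6226,.071,.02))
```

```text
[ 0.4375 -0.0254  0.1124] [145.3336   0.0283  91.1819] 14.75 0.20003571104028658 [-1.0331  0.8558 -0.7435]
square_set 0.77 (47, 255, 89, 111) (array([ 626.4113, -244.7718,   -5.2064]), np.float64(0.05326995574495985))
round_set wrist [0.622  0.1406 0.0206] 0.83
square_set wrist [ 0.6264 -0.2421  0.0216] 0.94
[95.0704 61.0897 43.3416] [ 92.5397 161.9059 113.0584] [ 92.5516 147.6867 133.6209]
```

Request:
jog_arm([
  [93,73,75,0,0],
  [93,73,75,0,0],
  [93,73,75,0,0],
  [93,73,75,0,0],
  [92,110,101,0,0],
  [92,148,127,0,0],
  [92,148,127,0,0],
  [92,148,127,0,0],
])

```text
clock: 15.85
tcp_pos: [0.6301, 0.0701, 0.092]
tcp_rot: [145.4, 0.1, 91.2]
contact_force: [-1.0, -1.4, -0.5]
opening: 0.192
```

Run:
```python
from h import *
grab_frame('wrist');T,s=pose(); K,C=cam('wrist',T); a=grab_frame('wrist'); cv2.imwrite('pics/w5.png',a[:,:,::-1])
b=grab_frame('scene'); v=cv2.resize(b[130:350,230:440,::-1],None,fx=2.1,fy=2.1,interpolation=2); w=cv2.resize(a[:,:,::-1],None,fx=.6,fy=.6); 
o=np.zeros((v.shape[0],v.shape[1]+w.shape[1],3),np.uint8); o[:,:v.shape[1]]=v; o[:w.shape[0],v.shape[1]:]=w; cv2.imwrite('pics/p1.png',o[:600,:])
print(o.shape,s['tcp_pos'],s['tcp_rot'],s['clock'],s['contact_force'],delta([.6305,.070,.0841]))
show('round_set','scene')
```

```text
(462, 825, 3) [0.6291 0.0701 0.092 ] [145.4178   0.0563  91.1593] 15.9 [-0.0553  0.0961 -0.7919] [-0.226  -3.5834  8.1599]
round_set scene [0.6191 0.1419 0.0249] 0.66
```

View pics/p1.png

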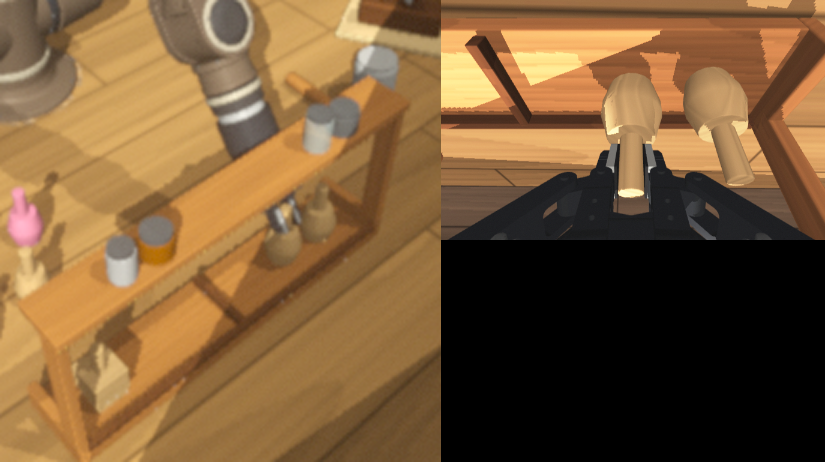

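Request:
jog_arm([
  [0,-2,4,0,0],
  [0,-4,8,0,0],
  [0,-4,8,0,0],
  [0,-4,8,0,0],
])

```text
clock: 16.45
tcp_pos: [0.6312, 0.0706, 0.0844]
tcp_rot: [145.3, 0.0, 91.2]
contact_force: [-0.1, 0.5, -0.3]
opening: 0.196
```

Request:
jog_arm([
  [0,0,0,0,0.45],
  [0,0,0,0,0.45],
  [0,0,0,0,0.45],
  [0,0,-20,0,0.45],
  [0,0,-60,0,0.45],
  [0,0,-110,0,1],
  [0,0,-150,0,1],
  [0,0,-150,0,1],
])

```text
clock: 17.25
tcp_pos: [0.5468, 0.0693, 0.2151]
tcp_rot: [144.7, -0.0, 91.2]
contact_force: [1.5, 0.3, 0.9]
opening: 0.934
```

Run:
```python
from h import *
grab_frame('wrist');T,s=pose(); K,C=cam('wrist',T); a=grab_frame('wrist'); cv2.imwrite('pics/w6.png',a[:,:,::-1])
print(s['tcp_pos'],s['tcp_rot'],s['clock'])
for d in mark_of('round_set','wrist'): print(d['position'],d['conf'])
for d in outline_of('round_set','wrist'):
    m=d['pixels'].astype(np.uint8); b=cv2.boundingRect(m); p=plane(K,C,[b[0]+b[2]/2,b[1]+b[3]*.3],.05)[0]
    r=[fit(K,C,m,.622,y,.02,'round') for y in(.07,.142)]; print(b,d['conf'],min(r,key=lambda q:q[1]))
print(graspdelta(.4305,-.224,0,.08))
```

```text
[0.5468 0.0692 0.2122] [144.8663  -0.0197  91.2025] 17.3
[0.6225, 0.1398, 0.0193] 0.9
(365, 103, 57, 100) 0.9 (array([618.6609, 142.4544,   2.6762]), np.float64(0.03902316213494461))
[-290.2634 -170.7442  -27.5673]
```

Request:
jog_arm([
  [-290,-171,-28,0,1],
  [-290,-171,-28,0,1],
  [-290,-171,-28,0,1],
  [-290,-171,-28,0,1],
  [-290,-171,-28,0,1],
  [-290,-171,-28,0,1],
  [-290,-171,-28,0,1],
  [-290,-171,-28,0,1],
  [-290,-171,-28,0,1],
  [-290,-171,-28,0,1],
])

```text
clock: 18.45
tcp_pos: [0.3957, -0.2236, 0.1327]
tcp_rot: [145.3, -0.0, 91.2]
contact_force: [0.4, -0.1, 0.2]
opening: 1.0
```

Run:
```python
from h import *
grab_frame('wrist');T,s=pose(); K,C=cam('wrist',T); a=grab_frame('wrist'); cv2.imwrite('pics/w7.png',a[:,:,::-1])
print(s['tcp_pos'],s['tcp_rot'],s['clock'])
show('round_a','wrist')
for d in outline_of('round_a','wrist'):
    m=d['pixels'].astype(np.uint8); r=fit(K,C,m,.4305,-.224,0,'round')
    if r[1]<.9: print(cv2.boundingRect(m),d['conf'],r,a[d['pixels']].mean(0))
print(graspdelta(.4305,-.224,0))
```

```text
[ 0.396  -0.2233  0.133 ] [145.2917  -0.0123  91.2965] 18.5
round_a wrist [ 0.4318 -0.2221 -0.0001] 0.83
round_a wrist [ 0.3526 -0.2913  0.0005] 0.74
round_a wrist [0.6254 0.0668 0.0191] 0.67
round_a wrist [ 0.4625 -0.3405  0.0038] 0.56
(278, 112, 70, 131) 0.92 (array([ 433.335 , -225.9859,    1.2123]), np.float64(0.04470700942040551)) [159.9336 127.251   85.2697]
[-1.6291 -1.3746 80.704 ]
```

View pics/w7.png

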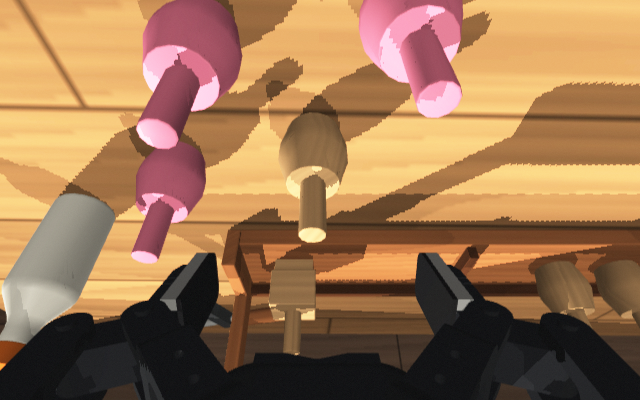

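Request:
jog_arm([
  [-1,0,40,0,1],
  [-1,0,80,0,1],
  [-1,0,81,0,1],
  [-1,0,81,0,1],
  [-1,0,81,0,0],
  [-1,0,81,0,0],
  [-1,0,81,0,0],
  [-1,0,81,0,0],
  [-1,0,81,0,0],
  [-1,0,81,0,0],
], newtons=40)

```text
clock: 19.65
tcp_pos: [0.442, -0.2249, 0.0677]
tcp_rot: [145.2, 0.1, 91.2]
contact_force: [-1.0, -0.3, 4.5]
opening: 0.197
```

Request:
jog_arm([
  [0,14,-21,0,0],
  [0,29,-41,0,0],
  [0,29,-41,0,0],
  [0,29,-41,0,0],
])

```text
clock: 20.05
tcp_pos: [0.4421, -0.2245, 0.1171]
tcp_rot: [145.3, 0.1, 91.2]
contact_force: [0.5, 0.4, -2.3]
opening: 0.194
```

Run:
```python
from h import *
T,s=pose(); print(s['tcp_pos'],s['tcp_rot'],s['clock'],s['opening'])
off=s['tcp_pos'][:2]-[.432,-.2245]; print(off)
z=s['tcp_pos'][2]
for p,dz in(((.53,-.002),-.02),((.6235,-.002),-.02),((.6235,-.002),-.03)): print(p,delta([p[0]+off[0],p[1]+off[1],z+dz]))
```

```text
[ 0.4421 -0.2245  0.1171] [145.2571   0.0591  91.1692] 20.05 0.1938451424247354
[0.0101 0.    ]
(0.53, -0.002) [220.4744  72.9741  74.673 ]
(0.6235, -0.002) [218.5665 149.7876 127.9487]
(0.6235, -0.002) [218.5768 144.0886 136.1659]
```

Request:
jog_arm([
  [220,73,75,0,0],
  [220,73,75,0,0],
  [220,73,75,0,0],
  [220,73,75,0,0],
  [220,73,75,0,0],
  [220,73,75,0,0],
  [219,110,101,0,0],
  [219,150,128,0,0],
  [219,150,128,0,0],
  [219,150,128,0,0],
])

```text
clock: 21.05
tcp_pos: [0.633, -0.0019, 0.0942]
tcp_rot: [145.6, 0.0, 91.2]
contact_force: [-0.9, -0.8, -0.5]
opening: 0.196
```

Run:
```python
from h import *
grab_frame('wrist');T,s=pose(); print(s['tcp_pos'],s['tcp_rot'],s['clock'],s['contact_force'],delta([.6336,-.002,.0877]))
a=grab_frame('wrist'); cv2.imwrite('pics/w8.png',a[:,:,::-1])
show('round_a','wrist'); show('round_set','wrist')
```

```text
[ 0.6322 -0.0019  0.0945] [145.5328   0.0343  91.1463] 21.1 [-0.5618  0.107  -0.9872] [-0.0765 -2.6771  6.4006]
round_a wrist [0.6204 0.001  0.026 ] 0.88
round_a wrist [0.6253 0.0666 0.0192] 0.56
round_set wrist [0.6228 0.1412 0.0189] 0.83
```

View pics/w8.png

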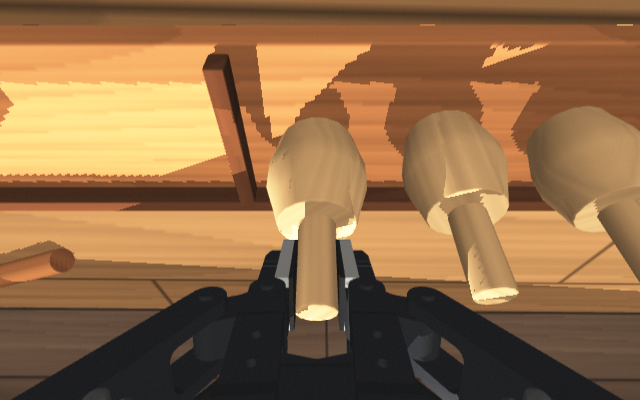

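Three rounds in line, with the held foot clear of the batten. I'll lower it and release.

Request:
jog_arm([
  [0,-1,3,0,0],
  [0,-3,7,0,0],
  [0,-3,7,0,0],
  [0,-3,7,0,0],
])

```text
clock: 21.65
tcp_pos: [0.6351, -0.0014, 0.0898]
tcp_rot: [145.3, 0.0, 91.2]
contact_force: [0.4, -0.7, -0.5]
opening: 0.192
```

Request:
jog_arm([
  [0,0,0,0,0.45],
  [0,0,0,0,0.45],
  [0,0,0,0,0.45],
  [0,0,-20,0,0.45],
  [0,0,-60,0,0.45],
  [0,0,-110,0,1],
  [0,0,-150,0,1],
  [0,0,-150,0,1],
])

```text
clock: 22.45
tcp_pos: [0.5507, -0.0031, 0.2206]
tcp_rot: [144.7, 0.1, 91.2]
contact_force: [1.2, 0.3, 0.2]
opening: 0.933
```

Run:
```python
from h import *
T,s=pose(); print(s['tcp_pos'],s['tcp_rot'],s['clock'],graspdelta(.4605,.170,0,.08))
```

```text
[ 0.5507 -0.0031  0.2206] [144.6764   0.0586  91.1789] 22.45 [ 175.0755 -150.7187    1.52  ]
```

Request:
jog_arm([
  [175,-151,0,0,1],
  [175,-151,0,0,1],
  [175,-151,0,0,1],
  [175,-151,0,0,1],
  [175,-151,0,0,1],
  [175,-151,0,0,1],
  [175,-151,0,0,1],
  [175,-151,0,0,1],
])

```text
clock: 23.25
tcp_pos: [0.4231, 0.169, 0.1276]
tcp_rot: [145.2, 0.0, 91.1]
contact_force: [-0.3, 0.5, 0.1]
opening: 1.0
```

Run:
```python
from h import *
grab_frame('wrist');T,s=pose(); K,C=cam('wrist',T); a=grab_frame('wrist'); cv2.imwrite('pics/w9.png',a[:,:,::-1])
print(s['tcp_pos'],s['tcp_rot'],s['clock'])
show('square_a','wrist')
for d in outline_of('square_a','wrist'):
    m=d['pixels'].astype(np.uint8); r=fit(K,C,m,.4605,.170,0,'square',1)
    print(cv2.boundingRect(m),d['conf'],r)
print(graspdelta(.4605,.170,0))
```

```text
[0.4232 0.1687 0.1277] [145.1972   0.0101  91.071 ] 23.3
square_a wrist [ 0.4601  0.1689 -0.0023] 0.88
(277, 112, 78, 136) 0.71 (array([459.9032, 168.5496,   2.9762]), np.float64(0.04593554593554594))
[ 0.9455  4.8164 77.4587]
```

View pics/w9.png

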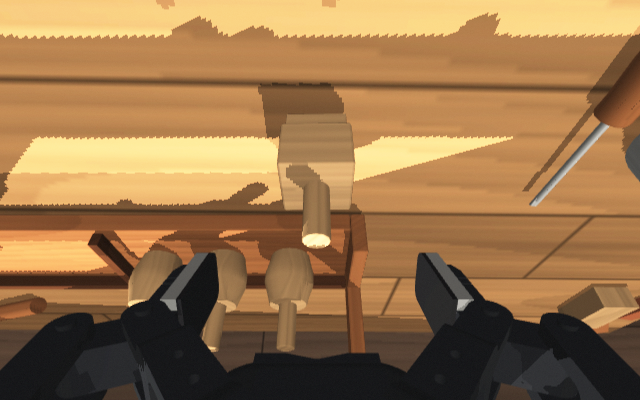

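Request:
jog_arm([
  [0,5,40,0,1],
  [0,5,77,0,1],
  [0,5,78,0,1],
  [0,5,78,0,1],
  [0,5,78,0,0],
  [0,5,78,0,0],
  [0,5,78,0,0],
  [0,5,78,0,0],
  [0,5,78,0,0],
  [0,5,78,0,0],
], newtons=40)

```text
clock: 24.45
tcp_pos: [0.471, 0.1705, 0.0664]
tcp_rot: [145.2, 0.0, 91.2]
contact_force: [-2.0, -0.3, 4.1]
opening: 0.2
```

Request:
jog_arm([
  [0,14,-21,0,0],
  [0,29,-41,0,0],
  [0,29,-41,0,0],
  [0,29,-41,0,0],
])

```text
clock: 24.85
tcp_pos: [0.4711, 0.1704, 0.1157]
tcp_rot: [145.3, 0.0, 91.2]
contact_force: [-0.5, -0.5, -0.0]
opening: 0.199
```

Run:
```python
from h import *
T,s=pose(); print(s['tcp_pos'],s['tcp_rot'],s['clock'],s['opening'])
off=s['tcp_pos'][:2]-[.4602,.169]; print(off)
z=s['tcp_pos'][2]
for p,dz in(((.53,-.173),-.02),((.626,-.173),-.02),((.626,-.173),-.03)): print(p,delta([p[0]+off[0],p[1],z+dz]))
```

```text
[0.4711 0.1704 0.1157] [145.2561   0.0208  91.192 ] 24.85 0.19915906227839386
[0.0109 0.0014]
(0.53, -0.173) [-344.7207   40.0042   52.2373]
(0.626, -0.173) [-346.7178  118.8706  106.9374]
(0.626, -0.173) [-346.7141  113.1715  115.1544]
```

Request:
jog_arm([
  [-345,40,52,0,0],
  [-345,40,52,0,0],
  [-345,40,52,0,0],
  [-345,40,52,0,0],
  [-345,40,52,0,0],
  [-345,40,52,0,0],
  [-345,40,52,0,0],
  [-345,40,52,0,0],
  [-345,40,52,0,0],
  [-345,40,52,0,0],
])

```text
clock: 25.85
tcp_pos: [0.5396, -0.1723, 0.0943]
tcp_rot: [145.4, -0.1, 91.2]
contact_force: [-0.1, 0.5, -0.5]
opening: 0.199
```

Run:
```python
from h import *
T,s=pose(); print(s['tcp_pos'],s['tcp_rot'],s['clock'],s['opening'],delta([.6369,-.173,.0957]))
```

```text
[ 0.5396 -0.1723  0.0943] [145.4189  -0.0549  91.2044] 25.85 0.19890521344043577 [-2.7368 80.8475 54.0363]
```

Request:
jog_arm([
  [-2,41,27,0,0],
  [-3,81,54,0,0],
  [-3,81,54,0,0],
  [-3,81,54,0,0],
  [-3,81,54,0,0],
])

```text
clock: 26.35
tcp_pos: [0.6371, -0.1724, 0.0971]
tcp_rot: [145.4, -0.0, 91.3]
contact_force: [-0.0, 0.1, -1.1]
opening: 0.196
```

Run:
```python
from h import *
grab_frame('wrist');T,s=pose(); print(s['tcp_pos'],s['tcp_rot'],s['clock'],s['contact_force'],delta([.6369,-.173,.0864]))
a=grab_frame('wrist'); cv2.imwrite('pics/w10.png',a[:,:,::-1])
show('square_a','wrist'); show('square_set','wrist')
```

```text
[ 0.637  -0.1729  0.0974] [145.3318   0.0072  91.2635] 26.4 [-0.6523  0.2163 -2.1576] [-0.1282 -6.361   8.9977]
square_a wrist [ 0.6229 -0.1673  0.032 ] 0.82
square_set wrist [ 0.6279 -0.2436  0.0184] 0.88
```

View pics/w10.png

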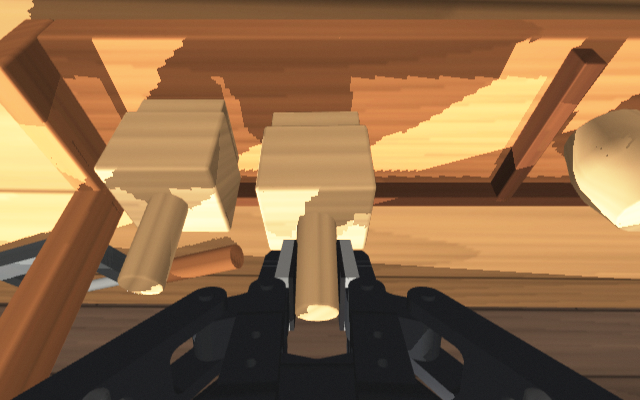

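Held square is parallel to the board edge and in line. I'll lower and release it.

Request:
jog_arm([
  [0,-3,5,0,0],
  [0,-6,9,0,0],
  [0,-6,9,0,0],
  [0,-6,9,0,0],
  [0,-6,9,0,0],
])

```text
clock: 27.05
tcp_pos: [0.6383, -0.1744, 0.087]
tcp_rot: [145.3, 0.0, 91.2]
contact_force: [-0.1, 0.2, -1.3]
opening: 0.195
```

Request:
jog_arm([
  [0,0,0,0,0.45],
  [0,0,0,0,0.45],
  [0,0,0,0,0.45],
  [0,0,-20,0,0.45],
  [0,0,-60,0,0.45],
  [0,0,-110,0,1],
  [0,0,-160,0,1],
  [0,0,-200,0,1],
  [0,0,-200,0,1],
])

```text
clock: 27.95
tcp_pos: [0.5248, -0.1777, 0.2593]
tcp_rot: [144.7, 0.3, 91.1]
contact_force: [0.3, -0.3, 0.1]
opening: 1.0
```

Request:
jog_arm([
  [120,-40,-20,0,1],
  [120,-40,-20,0,1],
  [120,-40,-20,0,1],
  [120,-40,-20,0,1],
  [120,-40,-20,0,1],
])

```text
clock: 28.45
tcp_pos: [0.4778, -0.0568, 0.2452]
tcp_rot: [145.2, 0.1, 91.3]
contact_force: [-0.4, -0.8, -0.3]
opening: 0.998
```

Run:
```python
from h import *
grab_frame('wrist');T,s=pose(); K,C=cam('wrist',T); a=grab_frame('wrist'); print(s['tcp_pos'],s['clock'],s['contact_force'])
for n,k in(('round_a','round'),('round_set','round'),('square_a','square'),('square_set','square')):
    for d in mark_of(n,'wrist'):
        print(n,np.round(d['position'],4),round(d['conf'],2))
    for d in outline_of(n,'wrist'):
        c=[fit(K,C,d['pixels'],x,y,.02,k,1) for x,y in ((.6225,.142),(.623,.07),(.6235,-.002),(.626,-.173),(.6275,-.245))]
        r=min(c,key=lambda q:q[1]); print('   fit',n,r)
cv2.imwrite('pics/w11.png',a[:,:,::-1])
```

```text
[ 0.4781 -0.0575  0.2452] 28.5 [0.1968 0.5066 0.1045]
round_a [0.6231 0.0683 0.0206] 0.9
round_a [ 0.6249 -0.0002  0.022 ] 0.81
   fit round_a (array([622.5, 142. ,   0. ]), np.float64(1.0))
   fit round_a (array([625.1387,  -2.4917,  -0.1747]), np.float64(0.049070043529877316))
   fit round_a (array([622.0027,  69.4002,   3.1415]), np.float64(0.06170531039640992))
round_set [0.6245 0.1403 0.0199] 0.78
round_set [ 0.6188 -0.05    0.0338] 0.64
round_set [0.6239 0.     0.0188] 0.64
round_set [ 0.6236 -0.0477  0.0026] 0.26
   fit round_set (array([618.6352, 142.4513,   3.9648]), np.float64(0.07345404851383674))
   fit round_set (array([559.8105, 152.1182, -44.7309]), np.float64(0.9202194617960715))
square_a [ 0.6267 -0.172   0.0193] 0.71
   fit square_a (array([ 626.9394, -175.5692,   -2.4248]), np.float64(0.07514776245426402))
square_set [ 0.6278 -0.2453  0.0236] 0.82
   fit square_set (array([ 626.2104, -245.002 ,   -5.9355]), np.float64(0.05678950025239782))
```

View pics/w11.png

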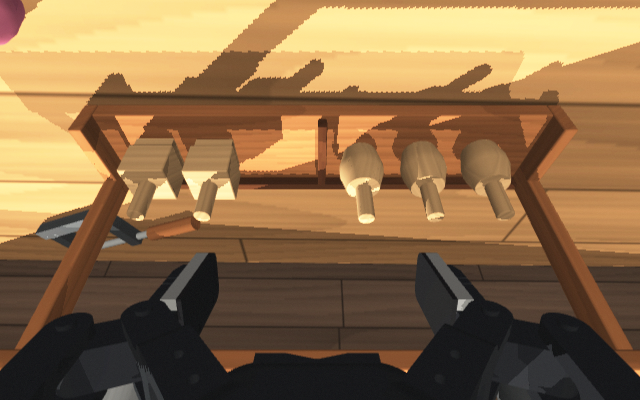

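All five feet stand upright in their rows, the gaps look even, and the arm is clear. Handing in.

```bash
python3 -c "
from workcell import manip, monitor
print(manip.close_job(), monitor.state()['clock'])"
```

```text
the job is handed in; nothing more can be done
the job is handed in; nothing more can be done
```

I put all three loose feet on the low board and handed the job in at about 29 s, against the 69 s limit. The hand-in gave no verdict.

**What I did:**
- First I turned the square foot about 3° on the bench, to match the shelf's yaw of about 1.2°.
- The jog moves cannot tilt the tool, so I pushed repeatedly against the reach limit until it leaned 35° forward.
- I gripped each foot by its tenon, set it down, and backed out along the tool axis.
- The two round feet went next to round_set and the square foot next to square_set.

**Last checks (wrist picture and network marks, arm clear of everything):**

| Foot | x (m) | y (m) |
|---|---|---|
| round_set (already there) | 0.62 | 0.141 |
| round foot 1 | 0.623 | 0.069 |
| round foot 2 | 0.625 | −0.001 |
| square_a | 0.627 | −0.173 |
| square_set (already there) | 0.627 | −0.245 |

- **Position:** the gaps between neighbours are about 2 cm. All five feet stand upright, in line to within a few millimetres.
- **Square foot:** its faces looked parallel to the shelf edges in the close view just before release.
- **Forces:** the contact readings I saw stayed under 8 N.

**Where the checks disagreed:**
- My outline fits put the x of round_set up to 6 mm away from the network marks.
- They also gave the square feet a yaw of −2° to −6°, including the one that never moved. I took this as bias in the fit, because the picture shows straight edges.
- I did not measure the glue, tin and chisel again afterwards. The arm's paths did not go near them.

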